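Load the sloped spice rack from the drawer

ROBOT

A 7-joint arm with a two-finger parallel gripper is mounted at the origin on the work surface. World frame = base frame: x ahead of the robot, y to its left, z up, the work surface at z = 0. Lengths are in mm, angles in rad, forces in N, time in s.
With the tool pointing down it reaches from about 425 to 875 mm from the base axis. Payload 9.9 kg.
Tool frame: the origin (TCP) lies midway between the tips of the shut fingers; the grasp point (between the pads) lies 19 mm behind it; z points along the fingers, y is the line along which they close (so a half turn about z gives the same grasp; the last joint's range is limited). The gripper opens to 85 mm and grips with 20 to 120 N. Pads are 22 mm wide; open, the fingers measure 114 mm over their backs; the gripper's body (76 mm by 85 mm) begins 54 mm behind the grasp point. The pads swing forward as they close: fully open they stand 13 mm farther back than shut.
Start: joints at [1.249, 0.576, 0.025, 1.437, -0.015, 1.129, -0.057], TCP at [159.011, -656.007, 231.289] pointing down, gripper open.
Joint ranges: [-2.76, 2.76], [-0.34, 2.15], [-1.52, 1.57], [0.19, 2.46], [-1.09, 4.23], [0.17, 1.99], [-2.82, 2.82]. Speed limits (rad/s): [2.22, 2.22, 3.01, 3.01, 3.14, 3.14, 3.14].

INTERFACE

Orientations are given as [roll, pitch, yaw] about the fixed x, y, z axes, in that order (R = Rz(yaw) Ry(pitch) Rx(roll)).
In Python, from workcell import bot, viewer gives the robot as it stands. The module is installed in compiled form; this text tells all that it offers.
- The arm moves only by the tool apply_moves, never from a script. Its argument "series" is a list of rows, each an object with "rot": the turn, a rotation vector about the world's x, y, z in degrees, a list of three; "offset": the shift along the world's x, y, z in m, a list of three; "grip": the opening, from 0 (shut) to 1 (fully open). A call has 1 to 8 rows; each row shifts and turns the commanded pose from where the row before left it; what a row does not reach is not made up. A row lasts 1/12 s, in which the tool goes at most 41.7 mm and 7.16 degrees, less where a joint would pass 70% of its speed; a pose out of reach is approached as far as the arm can. A call with a gripper value outside its range is refused whole. The fingers move at their own pace and stop on an object; the grip force is fixed at half the most. Time passes only in rows, so rows that do not move let the fingers close. It gives the time, the measured TCP pose, the force, the opening and the grip force at its end, in the units of the state.
- bot.get_state(): the state, without advancing time (a new reading comes with each control period).
- viewer.snapshot(name): name is "side" or "top"; returns a dict with "image" (384x512x3 uint8, red, green, blue), "vertical_fov" (degrees; the focal length in pixels is half the picture's height over the tangent of half this angle, whatever the lens; pixels are square), "cx", "cy" (the principal point, pixels), "dist_coeffs" ([k1, k2, p1, p2, k3] as OpenCV has them; the pictures are not rectified), "rvec" (rotation vector, rad) and "tvec" (3), from world to camera coordinates, as OpenCV has them. Camera axes: x right, y down, z forward; pixel columns grow to the right and rows downward; lengths in mm; the calibration is good to about 2 mm. A picture is of the moment at which its call begins. There is no depth.
- bot.sign_off(): hands the job in; it is judged then, once.
The state is a dict: "time": time; "qpos": joint angles; "joint_vel": joint speeds; "joint_torque": joint torques, N m; "ee_pos": TCP position; "tool_rot": TCP orientation; "wrist_force": force on the tool from outside, world axes, zero at the start; "moment": the same for the moment, N m; "opening": finger opening in mm; "gripper_force": force on a finger pad.
Only numpy, scipy, OpenCV 4.12 (cv2) and the standard library are available. Lean on these libraries where they do the work, as an engineer would, in place of code of your own. Each camera call takes 0.05 s, during which the arm holds its last target. There are 200 camera calls.

TASK

Pull the cabinet's drawer all the way out to its stop, then move every spice tin in it on to the sloped rack, one to a lane and lengthwise, and slide each one down until it rests against the back stop. When the drawer is empty, push it fully shut. Keep the tins upright throughout, and leave the bottle, the can, the jar and the mug where they stand.

Things in the scene. Friction and masses are not known exactly. Their poses are not given: they have to be found in the camera images.
- drawer (a joint): Opening of the wooden cabinet's only drawer, in m: 0 fully shut, 0.125 fully out at its stop. It slides straight out along the handle's -x axis with light friction (about 2 N) and stays where it is left. It may start up to 20 mm open.
- drawer_handle (a point): Middle of the drawer's dark steel bar handle: a level round bar 10 mm thick, 110 mm long, 75 mm above the table, 42 mm in front of the drawer's front face (clear gap 37 mm). Moves with the drawer. Own x points level from the handle into the cabinet (the way to push it shut), y along the bar, z up.
- drawer_floor (a point): Middle of the drawer's inner floor (16 mm above the table); moves with the drawer; axes as the handle's. Inside it is 107 mm long (x) and 270 mm wide (y); side and back walls rise 34 mm above the floor, the front 76 mm (14 mm thick, 300 mm wide).
- cabinet: The low wooden cabinet, fixed to the table: 306 mm wide, its top 104 mm above the table. x points to its back, y to its side, z up. The top board reaches from x = 85 to 220 mm. With the drawer fully out, everything in the drawer lies clear in front of the cabinet.
- ramp: The sloping floor of the fixed wooden rack. Origin: on the floor's surface at the face of the back stop, half-way across, 34 mm above the table. x runs down the slope to the stop (falls 14 degrees, 0.245 rad), y across, z square to the slope. The floor runs from x = -185 mm (open upper end) to the stop at x = 0, which is 32 mm high. Tins stay where put on the slope until pushed or drawn down.
- rack: The fixed rack that carries the ramp; x is the level direction in which the slope falls. The floor is 290 mm wide between side walls 16 mm high, with five lanes 58 mm apart, centres at y = -116, -58, 0, 58, 116 mm in the ramp's frame, parted by round-topped ribs 6 mm wide and 5 mm high that begin 168 mm up the slope from the stop.
- tin1_grip (a point): Centre of the upright wooden grip bar on a spice tin's lid. The tin is a steel box 80 mm long (own x), 46 wide (y), 36 high; the bar on its lid is 50 mm long (x), 12 wide (y), 28 high: this point is 50 mm above the tin's underside, 14 mm below the bar's top. z up through the bar. 0.12 to 0.26 kg. At first in the drawer, roughly lengthwise along its x. None from the start: absent.
- tin2_grip (a point): The same point of another tin, equal to the first in every way; it also starts in the drawer, beside the others. None from the start: absent.
- tin3_grip (a point): The same point of another tin, equal to the first in every way; it also starts in the drawer, beside the others. None from the start: absent.
- tin4_grip (a point): The same point of another tin, equal to the first in every way; it also starts in the drawer, beside the others. None from the start: absent.
- tin5_grip (a point): The same point of another tin, equal to the first in every way; it also starts in the drawer, beside the others. None from the start: absent.
- sauce: Bystander: red sauce bottle, 60 mm across and 170 mm high, at the robot's left. Origin at the centre of its underside. Leave it alone.
- can: Bystander: plain metal food can, 66 mm across and 90 mm high, beyond the rack. Origin at the centre of its underside. Leave it alone.
- jar: Bystander: amber glass jar, 76 mm across and 100 mm high, beyond the rack. Origin at the centre of its underside. Leave it alone.
- mug: Bystander: white mug, 80 mm across and 90 mm high, at the robot's right. Origin at the centre of its underside. Leave it alone.

How it is judged:
By the outcome, as a careful person would: the job done as asked, in the order asked, and still so for the second after the job is handed in, with the robot touching nothing.
Of tin1, tin2, tin3, tin4, tin5 only 3 to 5 are there at a start; the rules pass over those that are not, and their reading is None.
At some moment in a run one of tin1, tin2, tin3, tin4, tin5 may be knocked a few centimetres aside while the robot is not near it.
It also fails if it takes over 210 s, if anything falls off the work surface, if the arm or the gripper's body presses on something with over 40 N, if the wrist force passes 120 N, or if a joint passes its speed limit or range.

## Working session

There is one attempt and no reset: what is moved stays moved. The work goes in short steps, Python scripts to look and compute and a tool call to move; the robot and the scene stay as the last step left them, time stands still between calls to the robot, and variables do not carry over. Pictures are saved under pics/ and viewed, at most 14 in all, crops included, and the job is handed in when it is done.

Besides the shell and the picture viewer there is one more tool, called after "Call:" as a command line: name --argument value ..., lists and objects as JSON in quotes. apply_moves: Moves the arm, as the interface text tells. Its arguments: {"type":"object","properties":{"series":{"type":"array","items":{"type":"object","properties":{"rot":{"type":"array","items":{"type":"number"}},"offset":{"type":"array","items":{"type":"number"}},"grip":{"type":"number"}}}}},"required":["series"]}

```bash
mkdir -p pics
cat > h.py <<'E'
import numpy as np, cv2
from workcell import bot, viewer
def snap(n,f=None):
    s=viewer.snapshot(n)
    if f: cv2.imwrite('pics/'+f,s['image'][:,:,::-1])
    return s
def cam(s):
    f=192/np.tan(np.radians(s['vertical_fov'])/2)
    K=np.array([[f,0,s['cx']],[0,f,s['cy']],[0,0,1.]])
    return K,np.array(s['dist_coeffs'],float),np.array(s['rvec'],float),np.array(s['tvec'],float)
def ray(s,px,z):
    K,d,r,t=cam(s);R=cv2.Rodrigues(r)[0];c=-R.T@t
    p=cv2.undistortPoints(np.array(px,float).reshape(-1,1,2),K,d)[:,0]
    v=np.c_[p,np.ones(len(p))]@R
    return c+v*((np.atleast_1d(z)-c[2])/v[:,2])[:,None]
def proj(s,P):
    K,d,r,t=cam(s);return cv2.projectPoints(np.array(P,float).reshape(-1,1,3),r,t,K,d)[0][:,0]
E
python3 - <<'E'
from h import *
for n in('top','side'):
    s=snap(n,n+'0.png');K,d,r,t=cam(s);print(n,-cv2.Rodrigues(r)[0].T@t,K[0,0],d)
    im=cv2.resize(s['image'][:,:,::-1],(800,600),interpolation=cv2.INTER_CUBIC);cv2.imwrite('pics/%s0.png'%n,im)
print(bot.get_state())
E
```

```text
top [ 4.29319607e+02 -1.36533819e+00  1.60694042e+03] 433.3548097213373 [-0.08052476  0.          0.          0.          0.        ]
side [ 78.77504488 686.64108005 806.64814417] 404.25574781333887 [-0.13583261  0.          0.          0.          0.        ]
{'time': 0.1, 'qpos': array([ 1.24917292,  0.57644497,  0.02485279,  1.43781236, -0.01500914,
        1.12900205, -0.05652407]), 'joint_vel': array([ 0.00040241, -0.00203596,  0.00100337, -0.00024962, -0.00038524,
        0.00113897, -0.00014313]), 'joint_torque': array([ 5.22701026e-03, -7.67306113e+01,  2.25725994e+00, -2.86605316e+01,
        1.56695227e-02,  8.69476382e-03,  2.26302961e-05]), 'ee_pos': array([ 158.9345373 , -655.6094905 ,  230.53517694]), 'tool_rot': array([-3.14011222e+00,  7.02719293e-05,  2.37823573e-01]), 'wrist_force': array([-0.62437979, -0.08584686, -0.59247168]), 'moment': array([-0.02773995,  0.02389339,  0.04243692]), 'gripper_force': 0.0, 'opening': 85.613654654842}
```

View pics/top0.png

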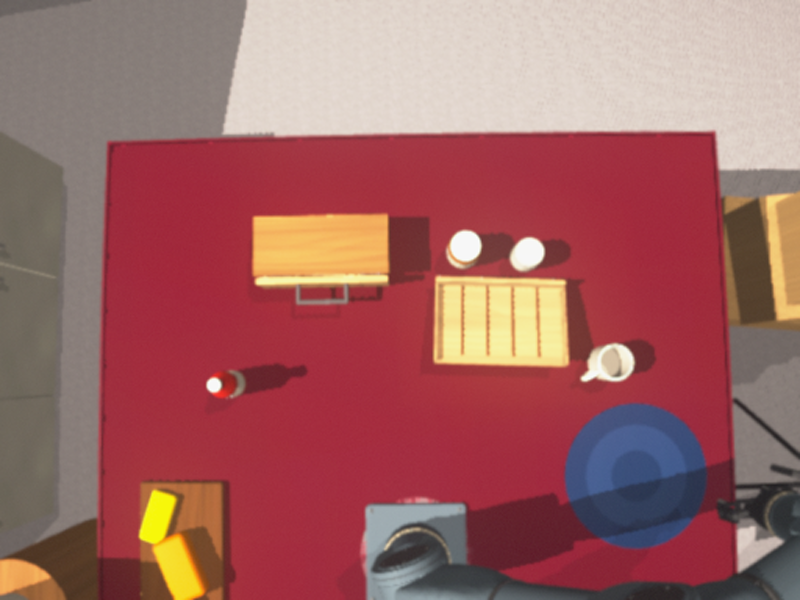

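View pics/side0.png

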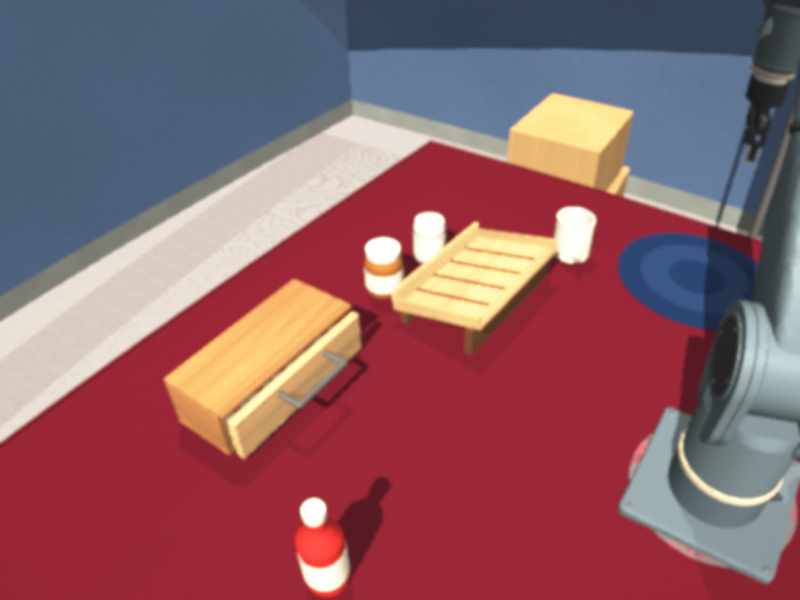

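The top view shows the cabinet at px (253–388, 214–290) with the handle bar from (297,302) to (347,301). The rack is at (436–568, 277–366), with its open upper end nearest the robot. The side view agrees with this.

Run:
```python
from h import *
T=snap('top');S=snap('side')
o=lambda p:(np.array(p,float)+.5)/1.5625-.5
def show(n,s,p,z):print(n,ray(s,o(p),z).round(0).tolist())
show('cabtop T',T,[(253,216),(388,214),(388,276)],104)
show('handle T',T,[(297,302),(347,301)],75)
show('front T',T,[(257,286),(387,285)],92)
show('rack T far corners L,R; near L,R (wall tops)',T,[(436,277),(567,280),(434,363),(568,366)],[62,62,90,90])
show('cabtop S',S,[(167,380),(293,281),(357,309)],104)
show('handle S',S,[(290,402),(343,358)],75)
show('rack S near L / R, far L, R',S,[(478,325),(556,242),(395,300),(474,226)],[90,90,66,66])
# crops
def crop(s,x0,y0,w,h,k,f):cv2.imwrite('pics/'+f,cv2.resize(s['image'][y0:y0+h,x0:x0+w,::-1],None,fx=k,fy=k,interpolation=cv2.INTER_CUBIC))
crop(T,155,130,215,110,3.7,'t1.png')
crop(S,100,135,265,160,3,'s1.png')
```

```text
cabtop T [[776.0, 361.0, 104.0], [775.0, 53.0, 104.0], [634.0, 55.0, 104.0]]
handle T [[581.0, 264.0, 75.0], [582.0, 150.0, 75.0]]
front T [[617.0, 353.0, 92.0], [615.0, 57.0, 92.0]]
rack T far corners L,R; near L,R (wall tops) [[636.0, -54.0, 62.0], [624.0, -356.0, 62.0], [438.0, -46.0, 90.0], [427.0, -345.0, 90.0]]
cabtop S [[770.0, 357.0, 104.0], [775.0, 58.0, 104.0], [628.0, 55.0, 104.0]]
handle S [[600.0, 263.0, 75.0], [592.0, 141.0, 75.0]]
rack S near L / R, far L, R [[441.0, -39.0, 90.0], [434.0, -346.0, 90.0], [615.0, -38.0, 66.0], [619.0, -338.0, 66.0]]
```

View pics/t1.png

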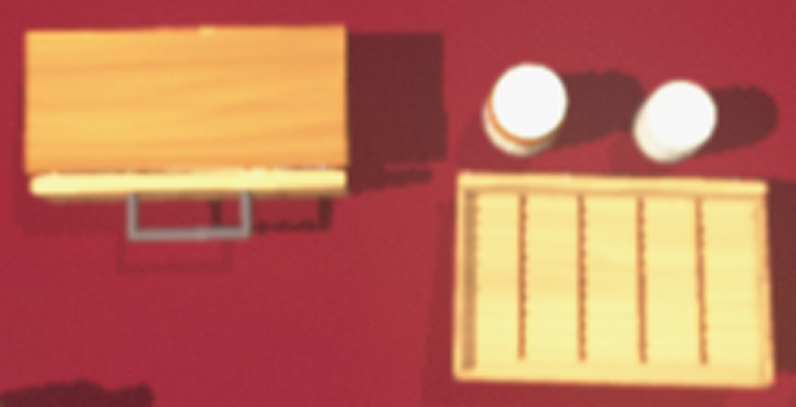

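View pics/s1.png

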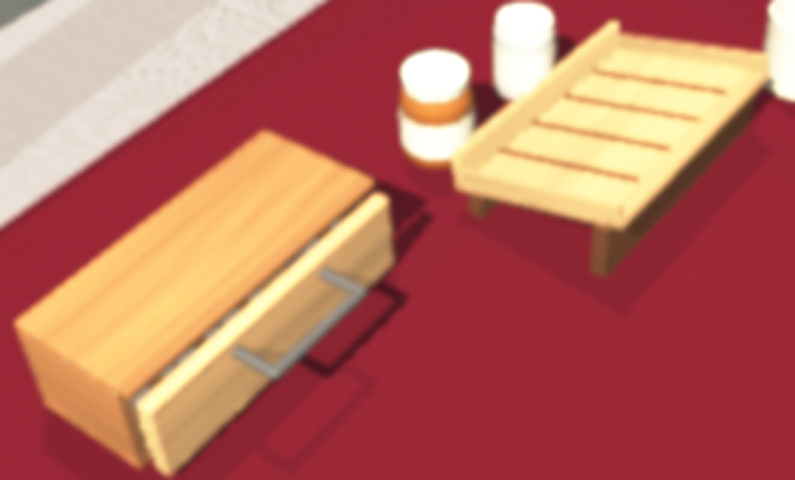

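The crops show the handle bar in top crop at (133–247, 235) and in side crop from (273,373) to (361,295). The four ribs run in the top crop from y≈357–363 (near ends) to y≈198 (stop).

Run:
```python
from h import *
from scipy.optimize import least_squares
T=snap('top');S=snap('side')
ot=lambda p:(np.array(p,float)+.5)/3.7-.5+[155,130]
os_=lambda p:(np.array(p,float)+.5)/3-.5+[100,135]
print('hT',ray(T,ot([(133,235),(247,234)]),75).round(1).tolist())
print('hS',ray(S,os_([(273,373),(361,295)]),75).round(1).tolist())
tp=ot([(521,357),(582,359),(643,361),(704,363),(523,197),(583,198),(641,199),(700,200)])
sp=os_([(637,180),(669,149),(698,119),(725,92)])
def RP(p,L):
    x,y,a=p;c,s=np.cos(a),np.sin(a);t=.2443
    L=np.array(L,float);X=L[:,0]*np.cos(t)+L[:,2]*np.sin(t);Z=34-L[:,0]*np.sin(t)+L[:,2]*np.cos(t)
    return np.c_[x+c*X-s*L[:,1],y+s*X+c*L[:,1],Z]
ys=[87,29,-29,-87]
ln=[(-168,y,5) for y in ys];lf=[(0,y,5) for y in ys]
f=lambda p:np.r_[(proj(T,RP(p,ln+lf))-tp).ravel(),(proj(S,RP(p,ln))-sp).ravel()]
r=least_squares(f,[610,-190,0],x_scale=[10,10,.1]);print('rack',r.x,np.sqrt(np.mean(r.fun**2)),r.fun.round(1).reshape(-1,2).tolist())
# cabinet
ct=ot([(27,32),(346,25)]);cs=os_([(265,130),(16,322),(374,181)])
L=[(220,153),(220,-153)]
def CP(p,L):
    x,y,a=p;c,s=np.cos(a),np.sin(a);L=np.array(L,float);return np.c_[x+c*L[:,0]-s*L[:,1],y+s*L[:,0]+c*L[:,1],np.full(len(L),104)]
f=lambda p:np.r_[(proj(T,CP(p,L))-ct).ravel(),(proj(S,CP(p,[(220,-153),(220,153),(85,-153)]))-cs).ravel()]
r=least_squares(f,[560,205,0],x_scale=[10,10,.1]);print('cab',r.x,r.fun.round(1))
for n,s,q in(('jar',T,ot([(528,100)])),('can',T,ot([(682,115)]))):print(n,ray(s,q,100))
print('sauceT',ray(T,(np.array([(214,385)])+.5)/1.5625-.5,170),'mug',ray(T,(np.array([(613,362)])+.5)/1.5625-.5,90))
```

```text
hT [[580.9, 261.6, 75.0], [580.3, 151.4, 75.0]]
hS [[585.0, 259.8, 75.0], [581.7, 151.4, 75.0]]
rack [ 6.15511380e+02 -2.03813995e+02 -4.99257906e-02] 0.4513836865872228 [[-0.1, 0.1], [-0.1, 0.1], [-0.1, 0.2], [-0.1, 0.2], [-0.1, -1.2], [-0.4, -1.0], [-0.2, -0.7], [-0.2, -0.4], [0.5, -0.1], [0.4, -0.1], [0.6, 0.3], [0.9, 0.2]]
cab [5.56799558e+02 2.04421182e+02 5.11207616e-03] [ 0.4 -0.1  0.1 -0.3 -0.1  0.4 -0.2  0.3  0.4 -0.1]
jar [[ 702.08078589 -119.36877042  100.        ]]
can [[ 685.63565789 -265.72294404  100.        ]]
sauceT [[396.46840773 425.96396966 170.        ]] mug [[ 434.27200883 -447.26499368   90.        ]]
```

Call:
apply_moves --series '[{"offset":[0.038,0.008,0.005],"rot":[0,0,7],"grip":0.5},{"offset":[0.038,0.008,0.005],"rot":[0,0,7],"grip":0.5},{"offset":[0.038,0.008,0.0],"rot":[0,0,7],"grip":0.5},{"offset":[0.038,0.008,0],"rot":[0,0,7],"grip":0.5},{"offset":[0.038,0.008,0],"rot":[0,0,7],"grip":0.5},{"offset":[0.038,0.008,0],"rot":[0,0,7],"grip":0.5},{"offset":[0.038,0.008,0],"rot":[0,0,7],"grip":0.5},{"offset":[0.038,0.008,0],"rot":[0,0,7],"grip":0.5}]'

```text
time: 0.97
ee_pos: [464.6, -591.5, 241.4]
tool_rot: [3.142, 0.0, 1.221]
wrist_force: [-0.6, -1.1, -0.5]
opening: 42.4
gripper_force: 0.0
```

Call:
apply_moves --series '[{"offset":[0.008,0.038,0],"rot":[0,0,7],"grip":0.5},{"offset":[0.008,0.038,0],"rot":[0,0,7],"grip":0.5},{"offset":[0.008,0.038,0],"rot":[0,0,6],"grip":0.5},{"offset":[0.008,0.038,0],"rot":[0,0,0],"grip":0.5},{"offset":[0.008,0.038,0],"rot":[0,0,0],"grip":0.5},{"offset":[0.008,0.038,0],"rot":[0,0,0],"grip":0.5},{"offset":[0.008,0.038,0],"rot":[0,0,0],"grip":0.5},{"offset":[0.008,0.038,0],"rot":[0,0,0],"grip":0.5}]'

```text
time: 1.63
ee_pos: [527.0, -286.3, 241.4]
tool_rot: [3.141, 0.0, 1.564]
wrist_force: [0.8, 0.4, -0.3]
opening: 42.9
gripper_force: 0.0
```

Call:
apply_moves --series '[{"offset":[0.004,0.038,0],"grip":0.5},{"offset":[0.004,0.038,0],"grip":0.5},{"offset":[0.004,0.038,0],"grip":0.5},{"offset":[0.004,0.038,0],"grip":0.5},{"offset":[0.004,0.038,0],"grip":0.5},{"offset":[0.004,0.038,0],"grip":0.5},{"offset":[0.004,0.038,0],"grip":0.5},{"offset":[0.004,0.038,0],"grip":0.5}]'

```text
invalid input
```

Call:
apply_moves --series '[{"offset":[0.004,0.036,0],"grip":0.5},{"offset":[0.004,0.036,0],"grip":0.5},{"offset":[0.004,0.036,0],"grip":0.5},{"offset":[0.004,0.036,0],"grip":0.5},{"offset":[0.004,0.036,0],"grip":0.5},{"offset":[0,0,0],"grip":0.5}]'

```text
invalid input
```

"rot" is required in every row.

Call:
apply_moves --series '[{"offset":[0.004,0.038,0],"rot":[0,0,0],"grip":0.5},{"offset":[0.004,0.038,0],"rot":[0,0,0],"grip":0.5},{"offset":[0.004,0.038,0],"rot":[0,0,0],"grip":0.5},{"offset":[0.004,0.038,0],"rot":[0,0,0],"grip":0.5},{"offset":[0.004,0.038,0],"rot":[0,0,0],"grip":0.5},{"offset":[0.004,0.038,0],"rot":[0,0,0],"grip":0.5},{"offset":[0.004,0.038,0],"rot":[0,0,0],"grip":0.5},{"offset":[0.004,0.038,0],"rot":[0,0,0],"grip":0.5}]'

```text
time: 2.3
ee_pos: [558.9, 17.7, 241.5]
tool_rot: [3.141, 0.0, 1.564]
wrist_force: [0.4, 0.8, 0.3]
opening: 42.7
gripper_force: 0.0
```

Call:
apply_moves --series '[{"offset":[0.004,0.036,0],"rot":[0,0,0],"grip":0.4},{"offset":[0.004,0.036,0],"rot":[0,0,0],"grip":0.4},{"offset":[0.004,0.036,0],"rot":[0,0,0],"grip":0.4},{"offset":[0.004,0.036,0],"rot":[0,0,0],"grip":0.4},{"offset":[0.004,0.036,0],"rot":[0,0,0],"grip":0.4},{"offset":[0,0,0],"rot":[0,0,0],"grip":0.4}]'

```text
time: 2.8
ee_pos: [577.8, 205.4, 241.4]
tool_rot: [-3.141, -0.006, 1.573]
wrist_force: [-0.7, 0.7, 0.5]
opening: 33.8
gripper_force: 0.0
```

Call:
apply_moves --series '[{"offset":[0.004,0,-0.037],"rot":[0,0,0],"grip":0.4},{"offset":[0,0,-0.037],"rot":[0,0,0],"grip":0.4},{"offset":[0,0,-0.037],"rot":[0,0,0],"grip":0.4},{"offset":[0,0,-0.037],"rot":[0,0,0],"grip":0.4},{"offset":[0,0,-0.037],"rot":[0,0,0],"grip":0.4},{"offset":[0,0,0],"rot":[0,0,0],"grip":0.0},{"offset":[0,0,0],"rot":[0,0,0],"grip":0.0},{"offset":[0,0,0],"rot":[0,0,0],"grip":0.0}]'

```text
time: 3.47
ee_pos: [582.3, 195.5, 56.1]
tool_rot: [-3.139, 0.001, 1.564]
wrist_force: [1.6, 1.3, -29.0]
opening: 8.0
gripper_force: 57.9
```

Call:
apply_moves --series '[{"offset":[0,0,0],"rot":[0,0,0],"grip":0.0},{"offset":[0,0,0],"rot":[0,0,0],"grip":0.0}]'

```text
time: 3.63
ee_pos: [581.9, 195.5, 56.1]
tool_rot: [-3.139, 0.001, 1.564]
wrist_force: [1.4, 1.4, -31.0]
opening: 7.9
gripper_force: 57.8
```

Call:
apply_moves --series '[{"offset":[-0.004,0,-0.002],"rot":[0,0,0],"grip":0.0},{"offset":[-0.012,0,0],"rot":[0,0,0],"grip":0.0},{"offset":[-0.015,0,0],"rot":[0,0,0],"grip":0.0},{"offset":[-0.015,0,0],"rot":[0,0,0],"grip":0.0},{"offset":[-0.015,0,0],"rot":[0,0,0],"grip":0.0},{"offset":[-0.015,0,0],"rot":[0,0,0],"grip":0.0},{"offset":[-0.012,0,0],"rot":[0,0,0],"grip":0.0},{"offset":[-0.01,0,0],"rot":[0,0,0],"grip":0.0}]'

```text
time: 4.3
ee_pos: [484.7, 195.2, 55.8]
tool_rot: [3.14, 0.001, 1.564]
wrist_force: [1.5, -3.9, -10.6]
opening: 7.8
gripper_force: 60.1
```

Call:
apply_moves --series '[{"offset":[-0.008,0,0],"rot":[0,0,0],"grip":0.0},{"offset":[-0.004,0,0],"rot":[0,0,0],"grip":0.0},{"offset":[0,0,0],"rot":[0,0,0],"grip":0.0}]'

```text
time: 4.55
ee_pos: [472.6, 195.2, 55.8]
tool_rot: [3.14, 0.001, 1.564]
wrist_force: [-1.2, -6.0, -2.1]
opening: 7.7
gripper_force: 61.1
```

Continue to the stop.

Call:
apply_moves --series '[{"offset":[-0.004,0,0],"rot":[0,0,0],"grip":0.0},{"offset":[-0.004,0,0],"rot":[0,0,0],"grip":0.0},{"offset":[-0.003,0,0],"rot":[0,0,0],"grip":0.0},{"offset":[0,0,0],"rot":[0,0,0],"grip":0.0}]'

```text
time: 4.88
ee_pos: [462.3, 195.1, 55.8]
tool_rot: [3.14, 0.001, 1.563]
wrist_force: [-1.0, -6.2, -0.3]
opening: 7.7
gripper_force: 61.1
```

Call:
apply_moves --series '[{"offset":[-0.002,0,0],"rot":[0,0,0],"grip":0.0},{"offset":[-0.002,0,0],"rot":[0,0,0],"grip":0.0},{"offset":[0,0,0],"rot":[0,0,0],"grip":0.0}]'

```text
time: 5.13
ee_pos: [461.5, 195.2, 55.8]
tool_rot: [3.135, -0.001, 1.562]
wrist_force: [9.7, -7.0, -11.0]
opening: 8.0
gripper_force: 60.1
```

Call:
apply_moves --series '[{"offset":[-0.001,0,0],"rot":[0,0,0],"grip":0.0},{"offset":[0.001,0,0],"rot":[0,0,0],"grip":0.4},{"offset":[0,0,0],"rot":[0,0,0],"grip":0.4},{"offset":[0,0,0],"rot":[0,0,0],"grip":0.4},{"offset":[0,0,0.03],"rot":[0,0,0],"grip":0.4},{"offset":[0,0,0.04],"rot":[0,0,0],"grip":0.4},{"offset":[0,0,0.04],"rot":[0,0,0],"grip":0.4},{"offset":[0,0,0.04],"rot":[0,0,0],"grip":0.4}]'

```text
time: 5.8
ee_pos: [457.2, 196.7, 206.7]
tool_rot: [-3.142, -0.001, 1.566]
wrist_force: [1.2, 0.6, 0.1]
opening: 34.1
gripper_force: 0.0
```

Call:
apply_moves --series '[{"offset":[0,-0.04,0.01],"rot":[0,0,0],"grip":0.4},{"offset":[0,-0.04,0.01],"rot":[0,0,0],"grip":0.4},{"offset":[0,-0.04,0],"rot":[0,0,0],"grip":0.4},{"offset":[0,-0.04,0],"rot":[0,0,0],"grip":0.4},{"offset":[0,-0.04,0],"rot":[0,0,0],"grip":0.4},{"offset":[0,-0.04,0],"rot":[0,0,0],"grip":0.4},{"offset":[0,-0.04,0],"rot":[0,0,0],"grip":0.4},{"offset":[0,-0.04,0],"rot":[0,0,0],"grip":0.4}]'

```text
time: 6.47
ee_pos: [457.9, -125.3, 225.3]
tool_rot: [3.14, 0.0, 1.565]
wrist_force: [1.0, -0.6, -0.5]
opening: 34.3
gripper_force: 0.0
```

Run:
```python
from h import *
T=snap('top');S=snap('side')
def crop(s,x0,y0,w,h,k,f):cv2.imwrite('pics/'+f,cv2.resize(s['image'][y0:y0+h,x0:x0+w,::-1],None,fx=k,fy=k,interpolation=cv2.INTER_CUBIC))
crop(T,150,140,110,80,7,'t2.png')
crop(S,90,170,180,135,4.4,'s2.png')
print(bot.get_state()['qpos'])
```

```text
[ 0.45143475  0.30138526 -0.35873905  1.94681378  0.13505989  0.91510685
  0.00976847]
```

View pics/t2.png

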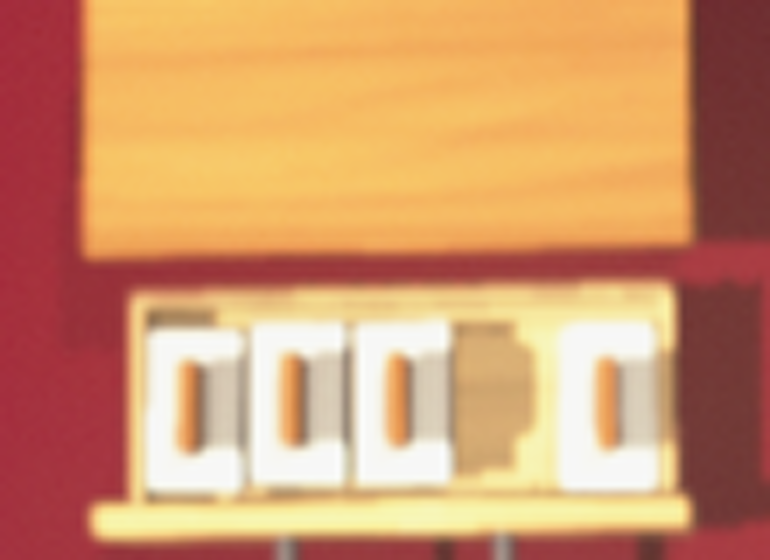

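View pics/s2.png

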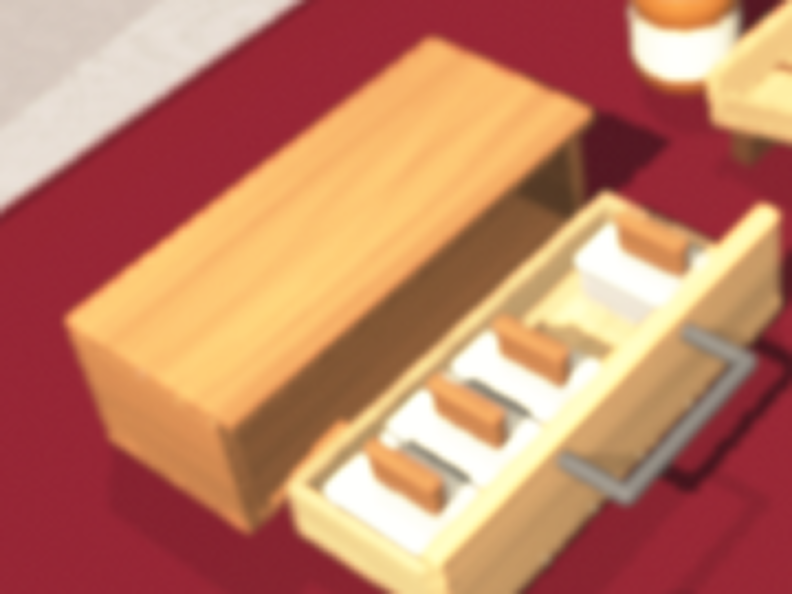

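The crops show four tins in the drawer. Bars in the top crop are at (190,406), (291,400), (398,401) and (606,403), and the drawer is fully out. I'll segment the bars in both views.

```bash
cat >> h.py <<'E'
def bars(n,lo=(300,),reg=None,zf=None):
    """orange bars near given world xy guesses; returns centre xy and yaw"""
    s=viewer.snapshot(n);h=cv2.cvtColor(s['image'],cv2.COLOR_RGB2HSV).astype(int)
    m=((h[...,0]>=6)&(h[...,0]<=17)&(h[...,1]>125)&(h[...,2]>90)).astype(np.uint8)
    return s,m
def findbars(n,reg,z,amin=15):
    """reg: world polygon (mm, at height z) to search"""
    s,m=bars(n);k=np.zeros_like(m);cv2.fillPoly(k,[proj(s,np.c_[reg,np.full(len(reg),z)]).round().astype(int)],1)
    c,l,st,ce=cv2.connectedComponentsWithStats(m*k,connectivity=4);out=[]
    for i in range(1,c):
        if st[i,4]<amin: continue
        q=np.argwhere(l==i)[:,::-1];w=ray(s,q,z)[:,:2];u,sv,vt=np.linalg.svd(w-w.mean(0),full_matrices=False)
        d=vt[0]*np.sign(vt[0][0]);out.append((w.mean(0).round(1).tolist(),round(float(np.arctan2(d[1],d[0])),3),int(st[i,4])))
    return sorted(out,key=lambda a:-a[0][1])
E
python3 - <<'E'
from h import *
reg=[(525,345),(620,345),(620,65),(525,65)]
print('T',*findbars('top',reg,80),sep='\n');print('S',*findbars('side',reg,68),sep='\n')
T=snap('top');print(ray(T,np.array([(190,406),(291,400),(398,401),(606,403)])/7+[150,140],78).round(0))
E
```

```text
T
([574.9, 341.6], -0.0, 29)
([565.6, 311.2], 0.005, 24)
([568.4, 257.5], 0.001, 24)
([567.6, 204.0], -0.002, 24)
([564.3, 97.4], -0.008, 22)
S
([569.3, 310.6], -0.122, 126)
([619.0, 266.0], -1.527, 16)
([572.2, 257.4], -0.144, 129)
([572.5, 201.2], -0.187, 151)
([568.5, 91.6], -0.338, 165)
[[564. 309.  78.]
 [566. 258.  78.]
 [565. 203.  78.]
 [562.  97.  78.]]
```

Call:
apply_moves --series '[{"offset":[0.0135,0.0275,0],"rot":[0,0,7],"grip":0.4},{"offset":[0.0135,0.0275,0],"rot":[0,0,7],"grip":0.4},{"offset":[0.0135,0.0275,0],"rot":[0,0,7],"grip":0.4},{"offset":[0.0135,0.0275,0],"rot":[0,0,7],"grip":0.4},{"offset":[0.0135,0.0275,0],"rot":[0,0,7],"grip":0.4},{"offset":[0.0135,0.0275,0],"rot":[0,0,7],"grip":0.4},{"offset":[0.0135,0.0275,0],"rot":[0,0,7],"grip":0.4},{"offset":[0.0135,0.0275,0],"rot":[0,0,7],"grip":0.4}]'

```text
time: 7.38
ee_pos: [565.8, 100.1, 224.9]
tool_rot: [3.141, 0.0, 2.551]
wrist_force: [0.5, 0.1, 0.2]
opening: 34.4
gripper_force: 0.0
```

Call:
apply_moves --series '[{"offset":[0,0,-0.02],"rot":[0,0,7],"grip":0.4},{"offset":[0,0,-0.02],"rot":[0,0,7],"grip":0.4},{"offset":[0,0,-0.02],"rot":[0,0,7],"grip":0.4},{"offset":[0,0,-0.02],"rot":[0,0,7],"grip":0.4},{"offset":[0,0,-0.02],"rot":[0,0,6.3],"grip":0.4},{"offset":[0,0,0],"rot":[0,0,0],"grip":0.4}]'

```text
time: 7.88
ee_pos: [563.6, 97.4, 121.3]
tool_rot: [-3.142, -0.005, -3.135]
wrist_force: [-1.3, -0.4, 0.4]
opening: 33.9
gripper_force: 0.0
```

Call:
apply_moves --series '[{"offset":[0.003,-0.001,-0.03],"rot":[0,0,0],"grip":0.4},{"offset":[0,0,-0.025],"rot":[0,0,0],"grip":0.4},{"offset":[0,0,-0.011],"rot":[0,0,0],"grip":0.4},{"offset":[0,0,0],"rot":[0,0,0],"grip":0.4},{"offset":[0,0,0],"rot":[0,0,0],"grip":0.0},{"offset":[0,0,0],"rot":[0,0,0],"grip":0.0},{"offset":[0,0,0],"rot":[0,0,0],"grip":0.0}]'

```text
time: 8.47
ee_pos: [569.7, 95.6, 59.9]
tool_rot: [3.141, 0.002, 3.14]
wrist_force: [-0.5, 0.7, -2.2]
opening: 10.6
gripper_force: 61.2
```

Call:
apply_moves --series '[{"offset":[0,0,0],"rot":[0,0,0],"grip":0.0},{"offset":[0,0,0.01],"rot":[0,0,0],"grip":0.0},{"offset":[0,0,0.02],"rot":[0,0,0],"grip":0.0},{"offset":[0,0,0.03],"rot":[0,0,0],"grip":0.0},{"offset":[0,0,0.035],"rot":[0,0,0],"grip":0.0},{"offset":[0,0,0.035],"rot":[0,0,0],"grip":0.0},{"offset":[0,0,0],"rot":[0,0,0],"grip":0.0}]'

```text
time: 9.05
ee_pos: [571.6, 96.7, 195.7]
tool_rot: [3.139, 0.009, 3.14]
wrist_force: [1.5, 0.2, -2.4]
opening: 10.8
gripper_force: 61.4
```

```bash
cat >> h.py <<'E'
def ramp(x,y,h,o=(615.5,-203.8,34),a=-.05,t=.2443):
    c,s,C,S=np.cos(a),np.sin(a),np.cos(t),np.sin(t)
    return (np.array(o)+x*np.array([C*c,C*s,-S])+y*np.array([-s,c,0])+h*np.array([S*c,S*s,C])).round(1)
E
python3 - <<'E'
from h import *
for y in(-58,0,58,116):print(y,[ramp(x,y,h).tolist() for x,h in((-105,75),(-105,45),(-40,45))])
E
```

```text
-58 [[529.0, -257.5, 132.2], [521.7, -257.2, 103.1], [584.7, -260.3, 87.3]]
0 [[531.9, -199.6, 132.2], [524.6, -199.3, 103.1], [587.6, -202.4, 87.3]]
58 [[534.8, -141.7, 132.2], [527.5, -141.3, 103.1], [590.5, -144.5, 87.3]]
116 [[537.7, -83.8, 132.2], [530.4, -83.4, 103.1], [593.4, -86.5, 87.3]]
```

Call:
apply_moves --series '[{"offset":[-0.004,-0.02,0],"rot":[0,0,-2.8],"grip":0.0},{"offset":[-0.004,-0.036,0],"rot":[0,0,0],"grip":0.0},{"offset":[-0.005,-0.036,0],"rot":[0,0,0],"grip":0.0},{"offset":[-0.005,-0.036,0],"rot":[0,0,0],"grip":0.0},{"offset":[-0.005,-0.036,0],"rot":[0,0,0],"grip":0.0},{"offset":[-0.005,-0.036,0],"rot":[0,0,0],"grip":0.0},{"offset":[-0.005,-0.036,0],"rot":[0,0,0],"grip":0.0},{"offset":[-0.004,-0.036,0],"rot":[0,0,0],"grip":0.0}]'

```text
time: 9.72
ee_pos: [531.0, -178.8, 188.9]
tool_rot: [-3.141, -0.0, 3.091]
wrist_force: [0.7, -1.5, -1.8]
opening: 10.7
gripper_force: 61.4
```

Call:
apply_moves --series '[{"offset":[-0.004,-0.036,0],"rot":[0,0,0],"grip":0.0},{"offset":[-0.002,-0.036,0],"rot":[0,0,0],"grip":0.0},{"offset":[0,-0.01,0],"rot":[0,3.5,0],"grip":0.0},{"offset":[0,0,0],"rot":[0,3.5,0],"grip":0.0},{"offset":[0,0,0],"rot":[0.3,3.5,0],"grip":0.0},{"offset":[0,0,0],"rot":[0.4,3.5,0],"grip":0.0},{"offset":[0,0,0],"rot":[0,0,0],"grip":0.0},{"offset":[0,0,0],"rot":[0,0,0],"grip":0.0}]'

```text
time: 10.38
ee_pos: [526.5, -258.6, 187.9]
tool_rot: [3.141, -0.244, 3.093]
wrist_force: [-0.8, -0.7, -2.1]
opening: 10.7
gripper_force: 61.3
```

Call:
apply_moves --series '[{"offset":[0.002,0.001,-0.028],"rot":[0,0,0],"grip":0.0},{"offset":[0.0,0,-0.028],"rot":[0,0,0],"grip":0.0},{"offset":[-0.003,0,-0.012],"rot":[0,0,0],"grip":0.0},{"offset":[-0.002,0,-0.008],"rot":[0,0,0],"grip":0.0},{"offset":[-0.001,0,-0.004],"rot":[0,0,0],"grip":0.0},{"offset":[0,0,0],"rot":[0,0,0],"grip":0.0}]'

```text
time: 10.88
ee_pos: [521.5, -258.2, 108.5]
tool_rot: [-3.141, -0.244, 3.092]
wrist_force: [-0.9, 0.0, -1.6]
opening: 10.7
gripper_force: 61.2
```

Call:
apply_moves --series '[{"offset":[-0.0005,0,-0.002],"rot":[0,0,0],"grip":0.0},{"offset":[0,0,0],"rot":[0,0,0],"grip":0.0}]'

```text
time: 11.05
ee_pos: [522.0, -258.1, 107.1]
tool_rot: [-3.141, -0.243, 3.092]
wrist_force: [-0.1, 0.4, -1.9]
opening: 10.6
gripper_force: 61.2
```

Call:
apply_moves --series '[{"offset":[-0.0005,0,-0.002],"rot":[0,0,0],"grip":0.0},{"offset":[0,0,0],"rot":[0,0,0],"grip":0.0}]'

```text
time: 11.22
ee_pos: [521.2, -258.0, 104.6]
tool_rot: [-3.141, -0.244, 3.092]
wrist_force: [-0.3, -0.2, -2.7]
opening: 10.4
gripper_force: 61.2
```

Call:
apply_moves --series '[{"offset":[-0.0005,0,-0.002],"rot":[0,0,0],"grip":0.0},{"offset":[0,0,0],"rot":[0,0,0],"grip":0.0}]'

```text
time: 11.38
ee_pos: [520.9, -257.9, 102.6]
tool_rot: [-3.141, -0.244, 3.092]
wrist_force: [-0.3, 0.2, 0.4]
opening: 10.8
gripper_force: 61.8
```

Call:
apply_moves --series '[{"offset":[-0.0003,0,-0.001],"rot":[0,0,0],"grip":0.0},{"offset":[0,0,0],"rot":[0,0,0],"grip":0.0}]'

```text
time: 11.55
ee_pos: [520.9, -257.7, 102.5]
tool_rot: [-3.141, -0.243, 3.092]
wrist_force: [0.3, 1.9, 9.8]
opening: 10.6
gripper_force: 62.9
```

Call:
apply_moves --series '[{"offset":[0.007,-0.0003,-0.0017],"rot":[0,0,0],"grip":0.0},{"offset":[0.007,-0.0004,-0.0017],"rot":[0,0,0],"grip":0.0},{"offset":[0.007,-0.0003,-0.0018],"rot":[0,0,0],"grip":0.0},{"offset":[0.007,-0.0004,-0.0017],"rot":[0,0,0],"grip":0.0},{"offset":[0.007,-0.0003,-0.0018],"rot":[0,0,0],"grip":0.0},{"offset":[0.007,-0.0004,-0.0017],"rot":[0,0,0],"grip":0.0},{"offset":[0.007,-0.0003,-0.0018],"rot":[0,0,0],"grip":0.0},{"offset":[0.005,-0.0003,-0.0013],"rot":[0,0,0],"grip":0.0}]'

```text
time: 12.22
ee_pos: [574.6, -260.6, 89.1]
tool_rot: [-3.141, -0.245, 3.092]
wrist_force: [-4.5, 0.8, 13.5]
opening: 10.7
gripper_force: 63.3
```

Call:
apply_moves --series '[{"offset":[0.003,-0.0002,-0.0008],"rot":[0,0,0],"grip":0.0},{"offset":[0.003,-0.0001,-0.0007],"rot":[0,0,0],"grip":0.0},{"offset":[0,0,0],"rot":[0,0,0],"grip":0.0}]'

```text
time: 12.47
ee_pos: [580.8, -260.9, 87.5]
tool_rot: [-3.141, -0.244, 3.092]
wrist_force: [-0.8, 0.5, 9.2]
opening: 10.6
gripper_force: 62.9
```

Call:
apply_moves --series '[{"offset":[0.003,-0.0002,-0.0007],"rot":[0,0,0],"grip":0.0},{"offset":[0.003,-0.0001,-0.0007],"rot":[0,0,0],"grip":0.0},{"offset":[0,0,0],"rot":[0,0,0],"grip":0.0}]'

```text
time: 12.72
ee_pos: [586.7, -261.3, 86.1]
tool_rot: [-3.141, -0.244, 3.092]
wrist_force: [-0.8, 1.4, 8.6]
opening: 10.6
gripper_force: 62.8
```

Call:
apply_moves --series '[{"offset":[0.002,-0.0001,-0.0004],"rot":[0,0,0],"grip":0.0},{"offset":[0,0,0],"rot":[0,0,0],"grip":0.0}]'

```text
time: 12.88
ee_pos: [588.5, -261.4, 85.6]
tool_rot: [-3.141, -0.244, 3.092]
wrist_force: [-1.7, -0.2, 8.2]
opening: 10.6
gripper_force: 62.7
```

Call:
apply_moves --series '[{"offset":[0.002,-0.0001,-0.0005],"rot":[0,0,0],"grip":0.0},{"offset":[0,0,0],"rot":[0,0,0],"grip":0.0}]'

```text
time: 13.05
ee_pos: [588.9, -261.6, 85.6]
tool_rot: [-3.141, -0.248, 3.092]
wrist_force: [-7.6, 0.7, 14.2]
opening: 10.6
gripper_force: 63.5
```

Call:
apply_moves --series '[{"offset":[0.002,-0.0001,-0.0005],"rot":[0,0,0],"grip":0.0},{"offset":[0,0,0],"rot":[0,0,0],"grip":0.0}]'

```text
time: 13.22
ee_pos: [589.1, -261.7, 85.6]
tool_rot: [-3.14, -0.251, 3.092]
wrist_force: [-15.3, 2.2, 22.0]
opening: 10.8
gripper_force: 64.2
```

Call:
apply_moves --series '[{"offset":[0.002,-0.0001,-0.0005],"rot":[0,0,0],"grip":0.0},{"offset":[0,0,0],"rot":[0,0,0],"grip":0.0}]'

```text
time: 13.38
ee_pos: [589.1, -261.7, 85.6]
tool_rot: [-3.14, -0.255, 3.092]
wrist_force: [-23.0, 3.7, 30.0]
opening: 10.7
gripper_force: 65.0
```

Call:
apply_moves --series '[{"offset":[-0.004,0.0002,0.001],"rot":[0,0,0],"grip":0.0},{"offset":[0,0,0],"rot":[0,0,0],"grip":0.4},{"offset":[0,0,0],"rot":[0,0,0],"grip":0.4},{"offset":[0,0,0],"rot":[0,0,0],"grip":0.4},{"offset":[0.005,0,0.02],"rot":[0,0,0],"grip":0.4},{"offset":[0.007,0,0.03],"rot":[0,0,0],"grip":0.4},{"offset":[0,0,0.04],"rot":[-0.3,-7,0],"grip":0.4},{"offset":[0,0.03,0.02],"rot":[-0.4,-7,0],"grip":0.4}]'

```text
time: 14.05
ee_pos: [605.2, -236.9, 195.0]
tool_rot: [-3.14, 0.007, 3.085]
wrist_force: [1.6, -1.5, 0.8]
opening: 33.9
gripper_force: 0.0
```

Run:
```python
from h import *
reg=[(525,338),(615,338),(615,72),(525,72)]
print('T',*findbars('top',reg,80),sep='\n')
S=snap('side');cv2.imwrite('pics/s3.png',cv2.resize(S['image'][110:310,90:370,::-1],None,fx=2.8,fy=2.8,interpolation=cv2.INTER_CUBIC))
```

```text
T
([565.6, 311.2], 0.005, 24)
([568.4, 257.5], 0.001, 24)
([567.6, 204.0], -0.002, 24)
```

View pics/s3.png

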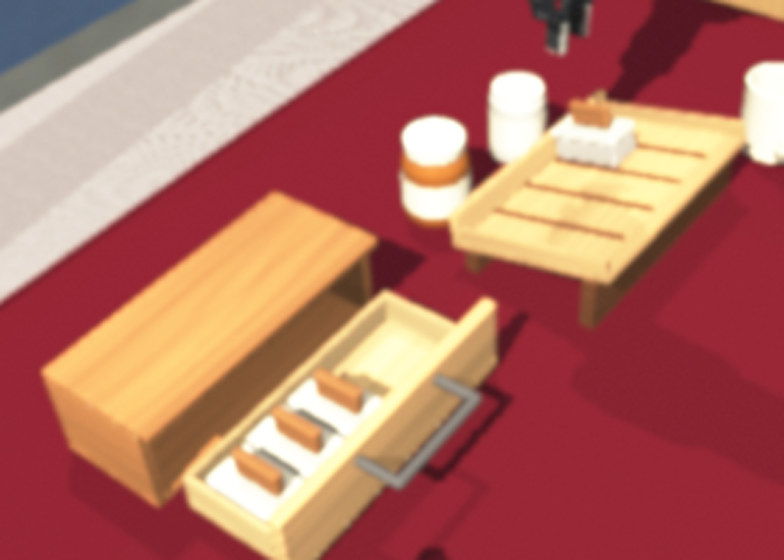

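The side picture shows the first tin against the stop in lane -58 at (595,135). Three tins remain, unmoved.

Call:
apply_moves --series '[{"offset":[-0.004,0.036,0],"rot":[0,0,2.8],"grip":0.4},{"offset":[-0.004,0.036,0],"rot":[0,0,0],"grip":0.4},{"offset":[-0.004,0.036,0],"rot":[0,0,0],"grip":0.4},{"offset":[-0.004,0.036,0],"rot":[0,0,0],"grip":0.4},{"offset":[-0.004,0.036,0],"rot":[0,0,0],"grip":0.4},{"offset":[-0.004,0.036,0],"rot":[0,0,0],"grip":0.4},{"offset":[-0.004,0.036,0],"rot":[0,0,0],"grip":0.4},{"offset":[-0.004,0.036,0],"rot":[0,0,0],"grip":0.4}]'

```text
time: 14.82
ee_pos: [569.9, 58.3, 193.8]
tool_rot: [-3.142, -0.0, 3.141]
wrist_force: [0.0, 1.0, 0.2]
opening: 33.8
gripper_force: 0.0
```

Call:
apply_moves --series '[{"offset":[-0.002,0.037,0],"rot":[0,0,0],"grip":0.4},{"offset":[-0.002,0.037,0],"rot":[0,0,0],"grip":0.4},{"offset":[0,0.037,0],"rot":[0,0,0],"grip":0.4},{"offset":[0,0.032,0],"rot":[0,0,0],"grip":0.4},{"offset":[0,0,-0.03],"rot":[0,0,0],"grip":0.4},{"offset":[0,0,-0.03],"rot":[0,0,0],"grip":0.4},{"offset":[0,0,-0.02],"rot":[0,0,0],"grip":0.4},{"offset":[0,0,0],"rot":[0,0,0],"grip":0.4}]'

```text
time: 15.48
ee_pos: [564.1, 198.5, 109.7]
tool_rot: [-3.139, -0.006, -3.141]
wrist_force: [-1.4, -1.7, 0.1]
opening: 33.9
gripper_force: 0.0
```

Call:
apply_moves --series '[{"offset":[0.003,0.005,-0.02],"rot":[0,0,0],"grip":0.4},{"offset":[0,0,-0.02],"rot":[0,0,0],"grip":0.4},{"offset":[0,0,-0.012],"rot":[0,0,0],"grip":0.4},{"offset":[0,0,0],"rot":[0,0,0],"grip":0.4},{"offset":[0,0,0],"rot":[0,0,0],"grip":0.0},{"offset":[0,0,0],"rot":[0,0,0],"grip":0.0},{"offset":[0,0,0],"rot":[0,0,0],"grip":0.0},{"offset":[0,0,0],"rot":[0,0,0],"grip":0.0}]'

```text
time: 16.15
ee_pos: [569.9, 204.9, 63.3]
tool_rot: [3.141, 0.002, 3.141]
wrist_force: [0.1, 0.1, 3.8]
opening: 10.5
gripper_force: 61.6
```

Call:
apply_moves --series '[{"offset":[0,0,0.01],"rot":[0,0,0],"grip":0.0},{"offset":[0,0,0.02],"rot":[0,0,0],"grip":0.0},{"offset":[0,0,0.03],"rot":[0,0,0],"grip":0.0},{"offset":[0,0,0.035],"rot":[0,0,0],"grip":0.0},{"offset":[0,0,0.035],"rot":[0,0,0],"grip":0.0},{"offset":[0,-0.03,0],"rot":[0,0,0],"grip":0.0},{"offset":[0,-0.036,0],"rot":[0,0,0],"grip":0.0},{"offset":[0,-0.036,0],"rot":[0,0,0],"grip":0.0}]'

```text
time: 16.82
ee_pos: [568.9, 102.1, 193.6]
tool_rot: [-3.141, 0.002, -3.14]
wrist_force: [0.3, -0.4, -2.2]
opening: 10.4
gripper_force: 60.7
```

Call:
apply_moves --series '[{"offset":[-0.005,-0.036,0],"rot":[0,0,-2.8],"grip":0.0},{"offset":[-0.005,-0.036,0],"rot":[0,0,0],"grip":0.0},{"offset":[-0.005,-0.036,0],"rot":[0,0,0],"grip":0.0},{"offset":[-0.005,-0.036,0],"rot":[0,0,0],"grip":0.0},{"offset":[-0.005,-0.036,0],"rot":[0,0,0],"grip":0.0},{"offset":[-0.005,-0.036,0],"rot":[0,0,0],"grip":0.0},{"offset":[-0.005,-0.036,0],"rot":[0,0,0],"grip":0.0},{"offset":[-0.005,-0.036,0],"rot":[0,0,0],"grip":0.0}]'

```text
time: 17.48
ee_pos: [528.3, -187.3, 192.9]
tool_rot: [-3.141, 0.0, 3.092]
wrist_force: [1.3, -0.8, -3.2]
opening: 10.3
gripper_force: 60.7
```

Call:
apply_moves --series '[{"offset":[0,-0.013,0],"rot":[0,3.5,0],"grip":0.0},{"offset":[0,0,0],"rot":[0,3.5,0],"grip":0.0},{"offset":[0,0,-0.015],"rot":[0.3,3.5,0],"grip":0.0},{"offset":[0,0,-0.02],"rot":[0.4,3.5,0],"grip":0.0},{"offset":[0,0,-0.02],"rot":[0,0,0],"grip":0.0},{"offset":[0,0,0],"rot":[0,0,0],"grip":0.0}]'

```text
time: 17.98
ee_pos: [527.8, -198.2, 133.9]
tool_rot: [3.14, -0.25, 3.094]
wrist_force: [-1.8, -0.8, -1.9]
opening: 10.4
gripper_force: 60.6
```

Call:
apply_moves --series '[{"offset":[-0.003,-0.001,-0.012],"rot":[0,0,0],"grip":0.0},{"offset":[-0.003,0,-0.01],"rot":[0,0,0],"grip":0.0},{"offset":[-0.0005,0,-0.002],"rot":[0,0,0],"grip":0.0},{"offset":[0,0,0],"rot":[0,0,0],"grip":0.0}]'

```text
time: 18.32
ee_pos: [522.0, -199.7, 113.4]
tool_rot: [-3.141, -0.245, 3.093]
wrist_force: [0.6, 0.3, -0.9]
opening: 10.4
gripper_force: 60.7
```

Call:
apply_moves --series '[{"offset":[-0.0005,0,-0.002],"rot":[0,0,0],"grip":0.0},{"offset":[0,0,0],"rot":[0,0,0],"grip":0.0}]'

```text
time: 18.48
ee_pos: [522.4, -199.6, 111.7]
tool_rot: [-3.141, -0.244, 3.093]
wrist_force: [0.1, -0.4, -2.2]
opening: 10.2
gripper_force: 60.7
```

Call:
apply_moves --series '[{"offset":[-0.0003,0,-0.001],"rot":[0,0,0],"grip":0.0},{"offset":[0,0,0],"rot":[0,0,0],"grip":0.0}]'

```text
time: 18.65
ee_pos: [522.0, -199.5, 110.3]
tool_rot: [-3.142, -0.244, 3.093]
wrist_force: [0.1, -0.3, -2.4]
opening: 10.3
gripper_force: 60.7
```

Call:
apply_moves --series '[{"offset":[-0.0007,0,-0.003],"rot":[0,0,0],"grip":0.0},{"offset":[0,0,0],"rot":[0,0,0],"grip":0.0}]'

```text
time: 18.82
ee_pos: [521.3, -199.4, 106.9]
tool_rot: [3.141, -0.244, 3.093]
wrist_force: [0.4, -0.2, -1.7]
opening: 10.7
gripper_force: 60.7
```

Call:
apply_moves --series '[{"offset":[-0.0004,0,-0.0015],"rot":[0,0,0],"grip":0.0},{"offset":[0,0,0],"rot":[0,0,0],"grip":0.0}]'

```text
time: 18.98
ee_pos: [521.4, -199.2, 106.7]
tool_rot: [-3.141, -0.243, 3.093]
wrist_force: [-0.9, 0.4, 10.3]
opening: 10.5
gripper_force: 62.4
```

Call:
apply_moves --series '[{"offset":[-0.0003,0,-0.001],"rot":[0,0,0],"grip":0.0},{"offset":[0,0,0],"rot":[0,0,0],"grip":0.0}]'

```text
time: 19.15
ee_pos: [521.3, -199.2, 106.7]
tool_rot: [-3.141, -0.243, 3.093]
wrist_force: [-1.7, 1.9, 19.7]
opening: 10.3
gripper_force: 63.5
```

Call:
apply_moves --series '[{"offset":[0.008,-0.0004,-0.0018],"rot":[0,0,0],"grip":0.0},{"offset":[0.008,-0.0004,-0.0019],"rot":[0,0,0],"grip":0.0},{"offset":[0.008,-0.0004,-0.002],"rot":[0,0,0],"grip":0.0},{"offset":[0.008,-0.0004,-0.002],"rot":[0,0,0],"grip":0.0},{"offset":[0.008,-0.0004,-0.002],"rot":[0,0,0],"grip":0.0},{"offset":[0.008,-0.0004,-0.002],"rot":[0,0,0],"grip":0.0},{"offset":[0.008,-0.0004,-0.002],"rot":[0,0,0],"grip":0.0},{"offset":[0.006,-0.0003,-0.0015],"rot":[0,0,0],"grip":0.0}]'

```text
time: 19.82
ee_pos: [582.9, -202.6, 91.4]
tool_rot: [-3.141, -0.245, 3.093]
wrist_force: [-6.0, 1.0, 20.5]
opening: 10.3
gripper_force: 63.6
```

Call:
apply_moves --series '[{"offset":[0.004,-0.0002,-0.001],"rot":[0,0,0],"grip":0.0},{"offset":[0,0,0],"rot":[0,0,0],"grip":0.0}]'

```text
time: 19.98
ee_pos: [587.4, -202.7, 90.2]
tool_rot: [-3.141, -0.244, 3.093]
wrist_force: [-1.3, -0.0, 15.4]
opening: 10.5
gripper_force: 63.1
```

Call:
apply_moves --series '[{"offset":[0.004,-0.0002,-0.001],"rot":[0,0,0],"grip":0.0},{"offset":[0,0,0],"rot":[0,0,0],"grip":0.0}]'

```text
time: 20.15
ee_pos: [588.7, -202.9, 89.8]
tool_rot: [-3.14, -0.249, 3.093]
wrist_force: [-11.4, 0.0, 25.5]
opening: 10.5
gripper_force: 64.1
```

Call:
apply_moves --series '[{"offset":[0.002,-0.0001,-0.0005],"rot":[0,0,0],"grip":0.0},{"offset":[0,0,0],"rot":[0,0,0],"grip":0.0}]'

```text
time: 20.32
ee_pos: [588.8, -202.9, 89.9]
tool_rot: [-3.14, -0.252, 3.093]
wrist_force: [-18.7, 0.5, 31.8]
opening: 10.5
gripper_force: 64.6
```

Call:
apply_moves --series '[{"offset":[-0.003,0.0002,0.001],"rot":[0,0,0],"grip":0.0},{"offset":[0,0,0],"rot":[0,0,0],"grip":0.4},{"offset":[0,0,0],"rot":[0,0,0],"grip":0.4},{"offset":[0,0,0],"rot":[0,0,0],"grip":0.4},{"offset":[0.005,0,0.02],"rot":[0,0,0],"grip":0.4},{"offset":[0.007,0,0.03],"rot":[0,0,0],"grip":0.4},{"offset":[0,0,0.04],"rot":[-0.3,-7,0],"grip":0.4},{"offset":[0,0.03,0.02],"rot":[-0.4,-7,0],"grip":0.4}]'

```text
time: 20.98
ee_pos: [604.5, -178.4, 198.6]
tool_rot: [-3.14, 0.006, 3.086]
wrist_force: [1.3, -1.3, 1.2]
opening: 34.3
gripper_force: 0.0
```

Run:
```python
from h import *
print('T',*findbars('top',[(525,338),(615,338),(615,72),(525,72)],80),sep='\n')
print('S',*findbars('side',[(540,345),(612,345),(612,72),(540,72)],68),sep='\n')
```

```text
T
([565.6, 311.2], 0.005, 24)
([568.4, 257.5], 0.001, 24)
S
([569.4, 310.5], -0.126, 127)
([572.3, 257.3], -0.141, 128)
```

Call:
apply_moves --series '[{"offset":[-0.004,0.037,0],"rot":[0,0,2.8],"grip":0.4},{"offset":[-0.004,0.037,0],"rot":[0,0,0],"grip":0.4},{"offset":[-0.004,0.037,0],"rot":[0,0,0],"grip":0.4},{"offset":[-0.004,0.037,0],"rot":[0,0,0],"grip":0.4},{"offset":[-0.004,0.037,0],"rot":[0,0,0],"grip":0.4},{"offset":[-0.004,0.036,0],"rot":[0,0,0],"grip":0.4},{"offset":[-0.004,0.036,0],"rot":[0,0,0],"grip":0.4},{"offset":[-0.004,0.036,0],"rot":[0,0,0],"grip":0.4}]'

```text
time: 21.75
ee_pos: [569.0, 121.8, 197.6]
tool_rot: [-3.141, -0.001, -3.141]
wrist_force: [0.9, 1.0, 0.4]
opening: 34.3
gripper_force: 0.0
```

Call:
apply_moves --series '[{"offset":[-0.001,0.037,0],"rot":[0,0,0],"grip":0.4},{"offset":[0,0.037,0],"rot":[0,0,0],"grip":0.4},{"offset":[0,0.037,0],"rot":[0,0,0],"grip":0.4},{"offset":[0,0.032,0],"rot":[0,0,0],"grip":0.4},{"offset":[0,0,-0.03],"rot":[0,0,0],"grip":0.4},{"offset":[0,0,-0.03],"rot":[0,0,0],"grip":0.4},{"offset":[0,0,-0.02],"rot":[0,0,0],"grip":0.4},{"offset":[0,0,0],"rot":[0,0,0],"grip":0.4}]'

```text
time: 22.42
ee_pos: [566.4, 261.7, 113.2]
tool_rot: [-3.138, -0.007, -3.14]
wrist_force: [0.0, -0.9, 0.7]
opening: 34.1
gripper_force: 0.0
```

Call:
apply_moves --series '[{"offset":[0.001,-0.005,-0.02],"rot":[0,0,0],"grip":0.4},{"offset":[0,0,-0.022],"rot":[0,0,0],"grip":0.4},{"offset":[0,0,-0.018],"rot":[0,0,0],"grip":0.4},{"offset":[0,0,0],"rot":[0,0,0],"grip":0.4},{"offset":[0,0,0],"rot":[0,0,0],"grip":0.0},{"offset":[0,0,0],"rot":[0,0,0],"grip":0.0},{"offset":[0,0,0],"rot":[0,0,0],"grip":0.0},{"offset":[0,0,0],"rot":[0,0,0],"grip":0.0}]'

```text
time: 23.08
ee_pos: [570.3, 258.7, 59.4]
tool_rot: [3.141, 0.002, -3.141]
wrist_force: [0.4, 0.3, 3.0]
opening: 11.0
gripper_force: 63.0
```

Call:
apply_moves --series '[{"offset":[0,0,0.01],"rot":[0,0,0],"grip":0.0},{"offset":[0,0,0.02],"rot":[0,0,0],"grip":0.0},{"offset":[0,0,0.03],"rot":[0,0,0],"grip":0.0},{"offset":[0,0,0.035],"rot":[0,0,0],"grip":0.0},{"offset":[0,0,0.035],"rot":[0,0,0],"grip":0.0},{"offset":[0,-0.03,0],"rot":[0,0,0],"grip":0.0},{"offset":[0,-0.036,0],"rot":[0,0,0],"grip":0.0},{"offset":[0,-0.036,0],"rot":[0,0,0],"grip":0.0}]'

```text
time: 23.75
ee_pos: [569.3, 155.9, 189.7]
tool_rot: [3.141, 0.002, -3.139]
wrist_force: [0.9, -1.1, -1.4]
opening: 10.9
gripper_force: 62.3
```

Call:
apply_moves --series '[{"offset":[-0.005,-0.036,0],"rot":[0,0,-2.8],"grip":0.0},{"offset":[-0.005,-0.036,0],"rot":[0,0,0],"grip":0.0},{"offset":[-0.005,-0.036,0],"rot":[0,0,0],"grip":0.0},{"offset":[-0.005,-0.036,0],"rot":[0,0,0],"grip":0.0},{"offset":[-0.005,-0.036,0],"rot":[0,0,0],"grip":0.0},{"offset":[-0.004,-0.036,0],"rot":[0,0,0],"grip":0.0},{"offset":[-0.004,-0.036,0],"rot":[0,0,0],"grip":0.0},{"offset":[-0.004,-0.036,0],"rot":[0,0,0],"grip":0.0}]'

```text
time: 24.42
ee_pos: [531.9, -133.6, 189.0]
tool_rot: [-3.141, 0.001, 3.093]
wrist_force: [1.3, -0.0, -1.9]
opening: 10.7
gripper_force: 62.3
```

Call:
apply_moves --series '[{"offset":[0,-0.009,0],"rot":[0,3.5,0],"grip":0.0},{"offset":[0,0,0],"rot":[0,3.5,0],"grip":0.0},{"offset":[0,0,-0.015],"rot":[0.3,3.5,0],"grip":0.0},{"offset":[0,0,-0.02],"rot":[0.4,3.5,0],"grip":0.0},{"offset":[0,0,-0.02],"rot":[0,0,0],"grip":0.0},{"offset":[0,0,0],"rot":[0,0,0],"grip":0.0}]'

```text
time: 24.92
ee_pos: [531.3, -140.8, 130.1]
tool_rot: [3.14, -0.249, 3.095]
wrist_force: [-0.5, 0.1, -1.3]
opening: 10.7
gripper_force: 62.2
```

Call:
apply_moves --series '[{"offset":[-0.003,-0.0005,-0.013],"rot":[0,0,0],"grip":0.0},{"offset":[-0.003,0,-0.012],"rot":[0,0,0],"grip":0.0},{"offset":[-0.0008,0,-0.004],"rot":[0,0,0],"grip":0.0},{"offset":[0,0,0],"rot":[0,0,0],"grip":0.0},{"offset":[0,0,0],"rot":[0,0,0],"grip":0.0}]'

```text
time: 25.33
ee_pos: [526.1, -141.5, 105.1]
tool_rot: [3.142, -0.243, 3.094]
wrist_force: [0.2, 0.4, -1.1]
opening: 10.7
gripper_force: 62.2
```

Call:
apply_moves --series '[{"offset":[-0.0005,0,-0.002],"rot":[0,0,0],"grip":0.0},{"offset":[0,0,0],"rot":[0,0,0],"grip":0.0}]'

```text
time: 25.5
ee_pos: [525.6, -141.5, 102.5]
tool_rot: [-3.142, -0.243, 3.094]
wrist_force: [-0.1, 0.2, -1.7]
opening: 10.5
gripper_force: 62.2
```

Call:
apply_moves --series '[{"offset":[-0.0003,0,-0.001],"rot":[0,0,0],"grip":0.0},{"offset":[0,0,0],"rot":[0,0,0],"grip":0.0}]'

```text
time: 25.67
ee_pos: [525.6, -141.2, 102.2]
tool_rot: [-3.141, -0.243, 3.094]
wrist_force: [-1.5, 0.2, 9.3]
opening: 10.5
gripper_force: 63.7
```

Call:
apply_moves --series '[{"offset":[-0.0003,0,-0.001],"rot":[0,0,0],"grip":0.0},{"offset":[0,0,0],"rot":[0,0,0],"grip":0.0}]'

```text
time: 25.83
ee_pos: [525.6, -141.2, 102.2]
tool_rot: [-3.141, -0.242, 3.094]
wrist_force: [-2.1, 0.4, 18.4]
opening: 10.7
gripper_force: 64.9
```

Call:
apply_moves --series '[{"offset":[0.008,-0.0004,-0.0018],"rot":[0,0,0],"grip":0.0},{"offset":[0.008,-0.0004,-0.0019],"rot":[0,0,0],"grip":0.0},{"offset":[0.008,-0.0004,-0.002],"rot":[0,0,0],"grip":0.0},{"offset":[0.008,-0.0004,-0.002],"rot":[0,0,0],"grip":0.0},{"offset":[0.008,-0.0004,-0.002],"rot":[0,0,0],"grip":0.0},{"offset":[0.008,-0.0004,-0.002],"rot":[0,0,0],"grip":0.0},{"offset":[0.007,-0.0004,-0.0018],"rot":[0,0,0],"grip":0.0},{"offset":[0.005,-0.0003,-0.0012],"rot":[0,0,0],"grip":0.0}]'

```text
time: 26.5
ee_pos: [585.4, -144.1, 87.2]
tool_rot: [-3.141, -0.244, 3.094]
wrist_force: [-4.3, 1.8, 17.6]
opening: 10.7
gripper_force: 64.6
```

Call:
apply_moves --series '[{"offset":[0.004,-0.0002,-0.001],"rot":[0,0,0],"grip":0.0},{"offset":[0,0,0],"rot":[0,0,0],"grip":0.0}]'

```text
time: 26.67
ee_pos: [589.8, -144.3, 86.2]
tool_rot: [3.142, -0.243, 3.094]
wrist_force: [-0.4, 0.3, 13.3]
opening: 10.7
gripper_force: 64.3
```

Call:
apply_moves --series '[{"offset":[0.003,-0.0002,-0.0007],"rot":[0,0,0],"grip":0.0},{"offset":[0,0,0],"rot":[0,0,0],"grip":0.0}]'

```text
time: 26.83
ee_pos: [590.1, -144.5, 86.1]
tool_rot: [-3.141, -0.248, 3.095]
wrist_force: [-11.3, 1.5, 24.4]
opening: 10.8
gripper_force: 65.3
```

Call:
apply_moves --series '[{"offset":[0.002,-0.0001,-0.0005],"rot":[0,0,0],"grip":0.0},{"offset":[0,0,0],"rot":[0,0,0],"grip":0.0}]'

```text
time: 27.0
ee_pos: [590.2, -144.6, 86.1]
tool_rot: [-3.14, -0.252, 3.095]
wrist_force: [-18.2, 1.4, 30.6]
opening: 10.7
gripper_force: 66.1
```

Call:
apply_moves --series '[{"offset":[-0.003,0.0002,0.001],"rot":[0,0,0],"grip":0.0},{"offset":[0,0,0],"rot":[0,0,0],"grip":0.4},{"offset":[0,0,0],"rot":[0,0,0],"grip":0.4},{"offset":[0,0,0],"rot":[0,0,0],"grip":0.4},{"offset":[0.005,0,0.02],"rot":[0,0,0],"grip":0.4},{"offset":[0.007,0,0.03],"rot":[0,0,0],"grip":0.4},{"offset":[0,0,0.04],"rot":[-0.3,-7,0],"grip":0.4},{"offset":[0,0.03,0.02],"rot":[-0.4,-7,0],"grip":0.4}]'

```text
time: 27.67
ee_pos: [605.9, -120.3, 194.9]
tool_rot: [-3.14, 0.006, 3.086]
wrist_force: [1.4, -1.3, 1.5]
opening: 33.9
gripper_force: 0.0
```

Run:
```python
from h import *
print('T',*findbars('top',[(525,338),(615,338),(615,72),(525,72)],80),sep='\n')
print('S',*findbars('side',[(540,345),(612,345),(612,72),(540,72)],68),sep='\n')
```

```text
T
([565.6, 311.2], 0.005, 24)
S
([569.4, 310.5], -0.126, 127)
```

Call:
apply_moves --series '[{"offset":[-0.004,0.036,0],"rot":[0,0,2.8],"grip":0.4},{"offset":[-0.004,0.036,0],"rot":[0,0,0],"grip":0.4},{"offset":[-0.004,0.036,0],"rot":[0,0,0],"grip":0.4},{"offset":[-0.004,0.036,0],"rot":[0,0,0],"grip":0.4},{"offset":[-0.004,0.036,0],"rot":[0,0,0],"grip":0.4},{"offset":[-0.004,0.036,0],"rot":[0,0,0],"grip":0.4},{"offset":[-0.004,0.036,0],"rot":[0,0,0],"grip":0.4},{"offset":[-0.004,0.036,0],"rot":[0,0,0],"grip":0.4}]'

```text
time: 28.43
ee_pos: [570.2, 174.9, 193.7]
tool_rot: [-3.141, -0.001, -3.14]
wrist_force: [1.5, -0.8, -0.4]
opening: 34.2
gripper_force: 0.0
```

Call:
apply_moves --series '[{"offset":[-0.002,0.037,0],"rot":[0,0,0],"grip":0.4},{"offset":[-0.002,0.037,0],"rot":[0,0,0],"grip":0.4},{"offset":[0,0.037,0],"rot":[0,0,0],"grip":0.4},{"offset":[0,0.026,0],"rot":[0,0,0],"grip":0.4},{"offset":[0,0,-0.03],"rot":[0,0,0],"grip":0.4},{"offset":[0,0,-0.03],"rot":[0,0,0],"grip":0.4},{"offset":[0,0,-0.02],"rot":[0,0,0],"grip":0.4},{"offset":[0,0,0],"rot":[0,0,0],"grip":0.4}]'

```text
time: 29.1
ee_pos: [564.6, 308.6, 109.2]
tool_rot: [-3.137, -0.006, -3.139]
wrist_force: [0.1, -0.6, -0.0]
opening: 33.7
gripper_force: 0.0
```

Call:
apply_moves --series '[{"offset":[0.0,0.001,-0.02],"rot":[0,0,0],"grip":0.4},{"offset":[0,0,-0.02],"rot":[0,0,0],"grip":0.4},{"offset":[0,0,-0.016],"rot":[0,0,0],"grip":0.4},{"offset":[0,0,0],"rot":[0,0,0],"grip":0.4},{"offset":[0,0,0],"rot":[0,0,0],"grip":0.0},{"offset":[0,0,0],"rot":[0,0,0],"grip":0.0},{"offset":[0,0,0],"rot":[0,0,0],"grip":0.0},{"offset":[0,0,0],"rot":[0,0,0],"grip":0.0}]'

```text
time: 29.77
ee_pos: [567.3, 311.9, 59.5]
tool_rot: [3.141, 0.002, -3.14]
wrist_force: [-0.4, 0.2, 3.3]
opening: 10.4
gripper_force: 62.8
```

Call:
apply_moves --series '[{"offset":[0,0,0.01],"rot":[0,0,0],"grip":0.0},{"offset":[0,0,0.02],"rot":[0,0,0],"grip":0.0},{"offset":[0,0,0.03],"rot":[0,0,0],"grip":0.0},{"offset":[0,0,0.035],"rot":[0,0,0],"grip":0.0},{"offset":[0,0,0.035],"rot":[0,0,0],"grip":0.0},{"offset":[0,-0.03,0],"rot":[0,0,0],"grip":0.0},{"offset":[0,-0.036,0],"rot":[0,0,0],"grip":0.0},{"offset":[0,-0.036,0],"rot":[0,0,0],"grip":0.0}]'

```text
time: 30.43
ee_pos: [566.3, 208.9, 189.6]
tool_rot: [3.141, 0.002, -3.138]
wrist_force: [0.1, -1.1, -2.2]
opening: 10.8
gripper_force: 62.0
```

Call:
apply_moves --series '[{"offset":[-0.004,-0.036,0],"rot":[0,0,-2.8],"grip":0.0},{"offset":[-0.004,-0.036,0],"rot":[0,0,0],"grip":0.0},{"offset":[-0.004,-0.036,0],"rot":[0,0,0],"grip":0.0},{"offset":[-0.004,-0.036,0],"rot":[0,0,0],"grip":0.0},{"offset":[-0.004,-0.036,0],"rot":[0,0,0],"grip":0.0},{"offset":[-0.004,-0.036,0],"rot":[0,0,0],"grip":0.0},{"offset":[-0.004,-0.036,0],"rot":[0,0,0],"grip":0.0},{"offset":[-0.004,-0.036,0],"rot":[0,0,0],"grip":0.0}]'

```text
time: 31.1
ee_pos: [534.0, -80.5, 188.9]
tool_rot: [-3.141, 0.001, 3.094]
wrist_force: [0.2, -0.0, -2.4]
opening: 10.1
gripper_force: 62.1
```

Call:
apply_moves --series '[{"offset":[0,-0.004,0],"rot":[0,3.5,0],"grip":0.0},{"offset":[0,0,0],"rot":[0,3.5,0],"grip":0.0},{"offset":[0,0,-0.015],"rot":[0.3,3.5,0],"grip":0.0},{"offset":[0,0,-0.02],"rot":[0.4,3.5,0],"grip":0.0},{"offset":[0,0,-0.02],"rot":[0,0,0],"grip":0.0},{"offset":[0,0,0],"rot":[0,0,0],"grip":0.0}]'

```text
time: 31.6
ee_pos: [533.3, -83.1, 130.1]
tool_rot: [3.141, -0.25, 3.095]
wrist_force: [-1.6, -0.5, -1.3]
opening: 10.6
gripper_force: 61.9
```

Call:
apply_moves --series '[{"offset":[-0.003,-0.0005,-0.013],"rot":[0,0,0],"grip":0.0},{"offset":[-0.003,0,-0.012],"rot":[0,0,0],"grip":0.0},{"offset":[-0.0008,0,-0.004],"rot":[0,0,0],"grip":0.0},{"offset":[-0.0004,0,-0.0015],"rot":[0,0,0],"grip":0.0},{"offset":[0,0,0],"rot":[0,0,0],"grip":0.0},{"offset":[0,0,0],"rot":[0,0,0],"grip":0.0}]'

```text
time: 32.1
ee_pos: [528.0, -83.2, 103.6]
tool_rot: [3.141, -0.243, 3.095]
wrist_force: [-0.2, 1.1, -1.2]
opening: 10.9
gripper_force: 62.0
```

Call:
apply_moves --series '[{"offset":[-0.0004,0,-0.0015],"rot":[0,0,0],"grip":0.0},{"offset":[0,0,0],"rot":[0,0,0],"grip":0.0}]'

```text
time: 32.27
ee_pos: [528.0, -83.1, 102.4]
tool_rot: [3.141, -0.242, 3.095]
wrist_force: [0.4, -0.4, 7.2]
opening: 10.5
gripper_force: 63.3
```

Call:
apply_moves --series '[{"offset":[-0.0003,0,-0.001],"rot":[0,0,0],"grip":0.0},{"offset":[0,0,0],"rot":[0,0,0],"grip":0.0}]'

```text
time: 32.43
ee_pos: [528.0, -82.9, 102.3]
tool_rot: [-3.141, -0.242, 3.095]
wrist_force: [-0.6, 0.3, 17.6]
opening: 10.4
gripper_force: 64.5
```

Call:
apply_moves --series '[{"offset":[0.008,-0.0004,-0.0018],"rot":[0,0,0],"grip":0.0},{"offset":[0.008,-0.0004,-0.0019],"rot":[0,0,0],"grip":0.0},{"offset":[0.008,-0.0004,-0.002],"rot":[0,0,0],"grip":0.0},{"offset":[0.008,-0.0004,-0.002],"rot":[0,0,0],"grip":0.0},{"offset":[0.008,-0.0004,-0.002],"rot":[0,0,0],"grip":0.0},{"offset":[0.008,-0.0004,-0.002],"rot":[0,0,0],"grip":0.0},{"offset":[0.007,-0.0004,-0.0018],"rot":[0,0,0],"grip":0.0},{"offset":[0.005,-0.0003,-0.0012],"rot":[0,0,0],"grip":0.0}]'

```text
time: 33.1
ee_pos: [587.5, -85.8, 87.4]
tool_rot: [3.141, -0.243, 3.095]
wrist_force: [-5.0, 1.3, 16.2]
opening: 10.7
gripper_force: 64.4
```

Call:
apply_moves --series '[{"offset":[0.004,-0.0002,-0.001],"rot":[0,0,0],"grip":0.0},{"offset":[0,0,0],"rot":[0,0,0],"grip":0.0}]'

```text
time: 33.27
ee_pos: [591.9, -86.0, 86.3]
tool_rot: [3.141, -0.243, 3.095]
wrist_force: [-0.4, -0.2, 13.3]
opening: 10.4
gripper_force: 64.1
```

Call:
apply_moves --series '[{"offset":[0.003,-0.0002,-0.0007],"rot":[0,0,0],"grip":0.0},{"offset":[0,0,0],"rot":[0,0,0],"grip":0.0}]'

```text
time: 33.43
ee_pos: [592.6, -86.3, 86.2]
tool_rot: [-3.141, -0.247, 3.096]
wrist_force: [-9.3, 1.1, 22.2]
opening: 10.9
gripper_force: 64.9
```

Call:
apply_moves --series '[{"offset":[0.002,-0.0001,-0.0005],"rot":[0,0,0],"grip":0.0},{"offset":[0,0,0],"rot":[0,0,0],"grip":0.0}]'

```text
time: 33.6
ee_pos: [592.6, -86.3, 86.2]
tool_rot: [-3.141, -0.251, 3.096]
wrist_force: [-17.3, 0.7, 29.9]
opening: 10.9
gripper_force: 65.7
```

Call:
apply_moves --series '[{"offset":[-0.003,0.0002,0.001],"rot":[0,0,0],"grip":0.0},{"offset":[0,0,0],"rot":[0,0,0],"grip":0.4},{"offset":[0,0,0],"rot":[0,0,0],"grip":0.4},{"offset":[0,0,0],"rot":[0,0,0],"grip":0.4},{"offset":[0.005,0,0.02],"rot":[0,0,0],"grip":0.4},{"offset":[0.007,0,0.03],"rot":[0,0,0],"grip":0.4},{"offset":[0,0,0.04],"rot":[-0.3,-7,0],"grip":0.4},{"offset":[0,0.03,0.02],"rot":[-0.4,-7,0],"grip":0.4}]'

```text
time: 34.27
ee_pos: [608.1, -62.3, 194.9]
tool_rot: [-3.14, 0.006, 3.086]
wrist_force: [1.1, 0.0, 1.0]
opening: 34.1
gripper_force: 0.0
```

Call:
apply_moves --series '[{"offset":[-0.03,0.02,0.01],"rot":[0,0,-7],"grip":0.2},{"offset":[-0.03,0.02,0.01],"rot":[0,0,-7],"grip":0.2},{"offset":[-0.03,0.02,0.01],"rot":[0,0,-7],"grip":0.2},{"offset":[-0.03,0.02,0.01],"rot":[0,0,-7],"grip":0.2},{"offset":[-0.03,0.02,0],"rot":[0,0,-7],"grip":0.2},{"offset":[-0.02,0.02,0],"rot":[0,0,-7],"grip":0.2},{"offset":[0,0.02,0],"rot":[0,0,-7],"grip":0.2},{"offset":[0,0.02,0],"rot":[0,0,-7],"grip":0.2}]'

```text
time: 34.93
ee_pos: [433.7, 103.9, 234.6]
tool_rot: [-3.142, 0.001, 2.112]
wrist_force: [0.5, -0.2, -0.5]
opening: 16.9
gripper_force: 0.0
```

Run:
```python
from h import *
T=snap('top');cv2.imwrite('pics/t4.png',cv2.resize(T['image'][130:245,155:375,::-1],None,fx=3.6,fy=3.6,interpolation=cv2.INTER_CUBIC))
S=snap('side');cv2.imwrite('pics/s4.png',cv2.resize(S['image'][110:310,90:370,::-1],None,fx=2.8,fy=2.8,interpolation=cv2.INTER_CUBIC))
```

```text
(no output)
```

View pics/t4.png

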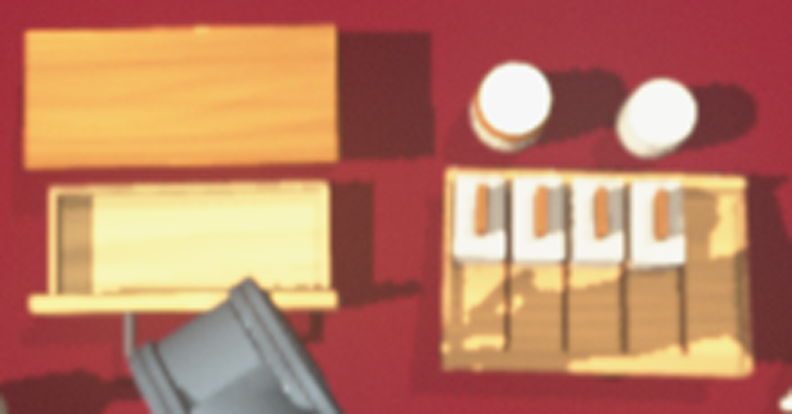

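View pics/s4.png

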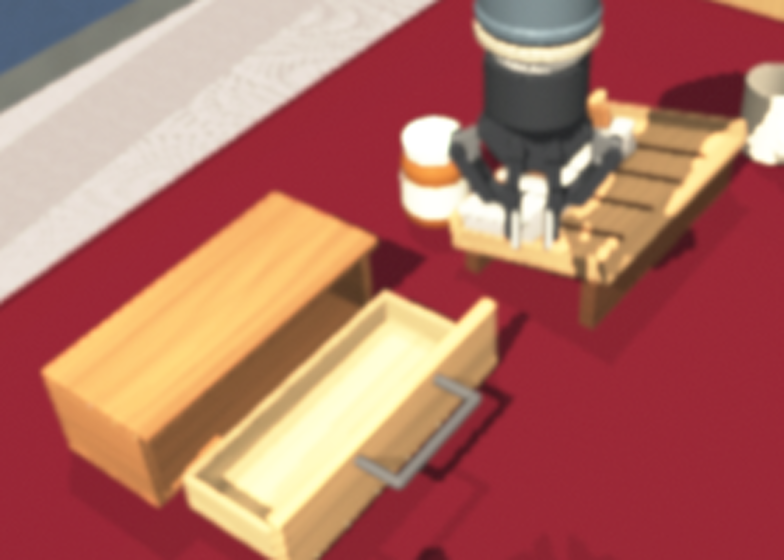

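All four tins sit squarely against the stop in four lanes, and the drawer is empty. Next I grip the handle and push it shut.

Call:
apply_moves --series '[{"offset":[0.007,0.024,0],"rot":[0,0,-7],"grip":0.4},{"offset":[0.007,0.024,0],"rot":[0,0,-7],"grip":0.4},{"offset":[0.007,0.024,0],"rot":[0,0,-7],"grip":0.4},{"offset":[0.006,0.024,0],"rot":[0,0,-7],"grip":0.4},{"offset":[0,0,0],"rot":[0,0,-3],"grip":0.4},{"offset":[0,0,-0.03],"rot":[0,0,0],"grip":0.4},{"offset":[0,0,-0.03],"rot":[0,0,0],"grip":0.4},{"offset":[0,0,0],"rot":[0,0,0],"grip":0.4}]'

```text
time: 35.7
ee_pos: [459.6, 197.5, 169.8]
tool_rot: [-3.134, 0.003, 1.579]
wrist_force: [-1.8, -1.4, 0.6]
opening: 33.8
gripper_force: 0.0
```

Call:
apply_moves --series '[{"offset":[0.001,0.006,-0.036],"rot":[0,0,0],"grip":0.4},{"offset":[0,0,-0.036],"rot":[0,0,0],"grip":0.4},{"offset":[0,0,-0.03],"rot":[0,0,0],"grip":0.4},{"offset":[0,0,-0.011],"rot":[0,0,0],"grip":0.4},{"offset":[0,0,0],"rot":[0,0,0],"grip":0.0},{"offset":[0,0,0],"rot":[0,0,0],"grip":0.0},{"offset":[0,0,0],"rot":[0,0,0],"grip":0.0},{"offset":[0,0,0],"rot":[0,0,0],"grip":0.0}]'

```text
time: 36.37
ee_pos: [463.2, 205.2, 61.9]
tool_rot: [3.141, -0.0, 1.576]
wrist_force: [0.9, 0.3, -10.3]
opening: 7.8
gripper_force: 58.6
```

Call:
apply_moves --series '[{"offset":[0.005,0,0],"rot":[0,0,0],"grip":0.0},{"offset":[0.015,0,0],"rot":[0,0,0],"grip":0.0},{"offset":[0.018,0,0],"rot":[0,0,0],"grip":0.0},{"offset":[0.018,0,0],"rot":[0,0,0],"grip":0.0},{"offset":[0.018,0,0],"rot":[0,0,0],"grip":0.0},{"offset":[0.018,0,0],"rot":[0,0,0],"grip":0.0},{"offset":[0.015,0,0],"rot":[0,0,0],"grip":0.0},{"offset":[0.008,0,0],"rot":[0,0,0],"grip":0.0}]'

```text
time: 37.03
ee_pos: [579.9, 205.6, 61.9]
tool_rot: [3.14, -0.001, 1.576]
wrist_force: [-1.8, 0.6, -1.2]
opening: 7.1
gripper_force: 59.6
```

Call:
apply_moves --series '[{"offset":[0.004,0,0],"rot":[0,0,0],"grip":0.0},{"offset":[0,0,0],"rot":[0,0,0],"grip":0.0},{"offset":[0,0,0],"rot":[0,0,0],"grip":0.0}]'

```text
time: 37.28
ee_pos: [582.2, 205.6, 61.8]
tool_rot: [3.14, -0.001, 1.576]
wrist_force: [0.7, 1.0, 1.5]
opening: 7.6
gripper_force: 59.9
```

Call:
apply_moves --series '[{"offset":[0.003,0,0],"rot":[0,0,0],"grip":0.0},{"offset":[0.001,0,0],"rot":[0,0,0],"grip":0.0},{"offset":[0,0,0],"rot":[0,0,0],"grip":0.0}]'

```text
time: 37.53
ee_pos: [585.8, 205.6, 61.8]
tool_rot: [3.141, -0.0, 1.577]
wrist_force: [-0.3, 0.7, 6.3]
opening: 7.5
gripper_force: 60.4
```

Call:
apply_moves --series '[{"offset":[0.002,0,0],"rot":[0,0,0],"grip":0.0},{"offset":[0,0,0],"rot":[0,0,0],"grip":0.0}]'

```text
time: 37.7
ee_pos: [586.5, 205.6, 61.8]
tool_rot: [-3.14, 0.0, 1.577]
wrist_force: [-6.2, 0.4, 10.4]
opening: 8.0
gripper_force: 60.9
```

Call:
apply_moves --series '[{"offset":[0.002,0,0],"rot":[0,0,0],"grip":0.0},{"offset":[0,0,0],"rot":[0,0,0],"grip":0.0}]'

```text
time: 37.87
ee_pos: [586.6, 205.6, 61.7]
tool_rot: [-3.137, 0.001, 1.578]
wrist_force: [-13.1, 0.3, 16.7]
opening: 7.9
gripper_force: 61.5
```

Call:
apply_moves --series '[{"offset":[-0.002,0,0],"rot":[0,0,0],"grip":0.4},{"offset":[0,0,0],"rot":[0,0,0],"grip":0.4},{"offset":[0,0,0],"rot":[0,0,0],"grip":0.4},{"offset":[0,0,0.02],"rot":[0,0,0],"grip":0.4},{"offset":[0,0,0.04],"rot":[0,0,0],"grip":0.4},{"offset":[0,0,0.04],"rot":[0,0,0],"grip":0.4},{"offset":[0,0,0.04],"rot":[0,0,0],"grip":0.4},{"offset":[-0.02,0,0.03],"rot":[0,0,0],"grip":0.4}]'

```text
time: 38.53
ee_pos: [570.9, 204.8, 234.0]
tool_rot: [3.138, -0.001, 1.574]
wrist_force: [-0.1, -0.2, 0.6]
opening: 34.3
gripper_force: 0.0
```

Call:
apply_moves --series '[{"offset":[-0.02,-0.03,0.02],"rot":[0,0,0],"grip":0.4},{"offset":[-0.02,-0.03,0.02],"rot":[0,0,0],"grip":0.4},{"offset":[-0.02,-0.03,0.02],"rot":[0,0,0],"grip":0.4},{"offset":[-0.02,-0.03,0.02],"rot":[0,0,0],"grip":0.4},{"offset":[0,-0.03,0],"rot":[0,0,0],"grip":0.4},{"offset":[0,0,0],"rot":[0,0,0],"grip":0.4},{"offset":[0,0,0],"rot":[0,0,0],"grip":0.4}]'

```text
time: 39.12
ee_pos: [487.9, 53.1, 311.4]
tool_rot: [3.141, 0.001, 1.572]
wrist_force: [0.3, -0.3, -0.6]
opening: 34.1
gripper_force: 0.0
```

Run:
```python
from h import *
T=snap('top');cv2.imwrite('pics/t5.png',cv2.resize(T['image'][130:245,125:400,::-1],None,fx=2.9,fy=2.9,interpolation=cv2.INTER_CUBIC))
S=snap('side');cv2.imwrite('pics/s5.png',cv2.resize(S['image'][110:384,90:455,::-1],None,fx=2.15,fy=2.15,interpolation=cv2.INTER_CUBIC))
```

```text
(no output)
```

View pics/t5.png

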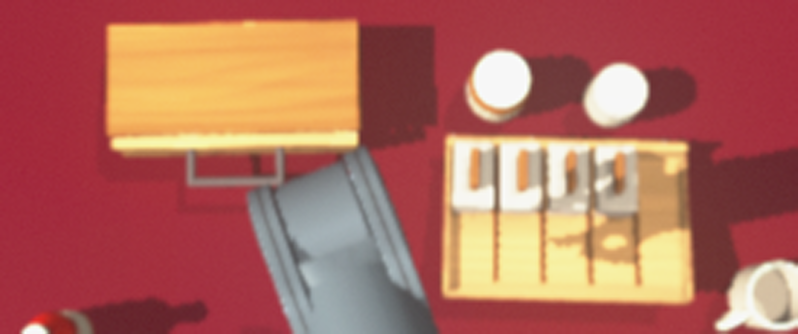

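View pics/s5.png

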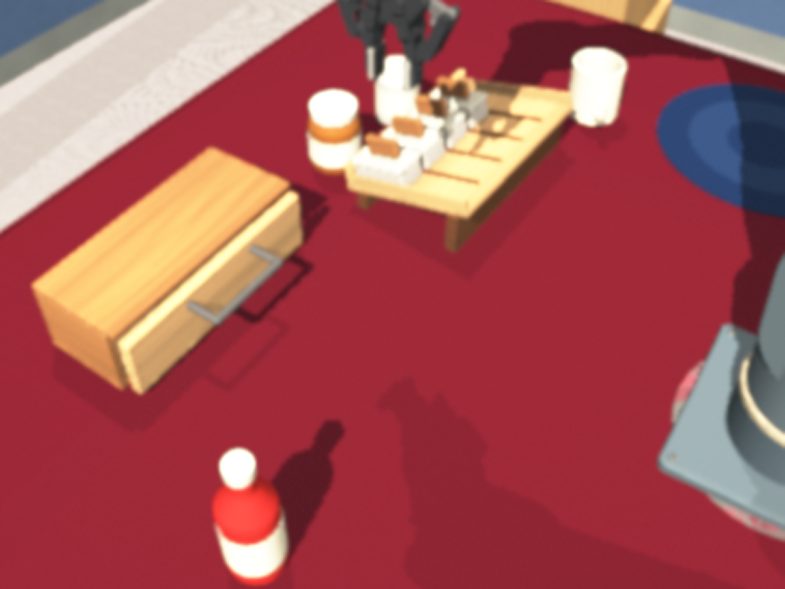

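The drawer is shut flush, with its front at (115–355,145) in the top crop. The four tins are against the stop and the bystanders are where they started. Handing in.

```bash
python3 -c "
from workcell import bot
print(bot.sign_off())"
```

```text
the job is handed in; nothing more can be done
None
```

All four spice tins found in the drawer now rest lengthwise against the rack's back stop, one to a lane, the emptied drawer is pushed fully shut, the bottle, can, jar and mug were not touched, and the job is handed in.

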